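# Strip down the weld fixture

### The job

Change over the weld fixture: put every finished post foot from the nest plate into the blue bin, and slide the clamp carriage (red knob) all the way back to its end stop, away from the plate. Then lift the nest plate by its yellow handle straight up off its two locating pins, keeping it level so that it does not cock on them, and set it flat, centred and square on the black rubber of the grey storage stand. Last, slide the carriage forward again until its red pointer stands at the green mark, and leave the other things on the table where they are.

Things in the scene. Friction and masses are not known exactly. Their poses are not given: they have to be found in the camera images.
- fixture: weld fixture, fixed: dark steel base 250 x 180 x 20 mm (x, y, z) with a 110 mm wide tongue along its +y to y = 245 mm. Origin at the centre of the underside of the 250 x 180 part. Two steel locating pins, 12 mm thick, at x = -95 and +95 mm, y = 0, tops 60 mm above the table. The clamp carriage slides along y on the tongue, up to the dark end stop block (70 x 10 mm, 50 mm high) at y = 240 mm
- plate: aluminium nest plate 220 x 160 x 8 mm, about 0.7 kg, on the base over both pins (14.5 mm holes at x = -95 and +95 mm); it must rise 40 mm to clear them. Origin at the centre of its underside, x along the 220 mm. At its centre a yellow handle bar, 64 mm (x) by 18 mm (y), 39 to 61 mm above the origin, on a black web as long and wide. The feet stand on four grey patches at x = +-65, y = +-42 mm
- foot0: finished welded post foot (2 to 4 of the four are present): a 44 x 44 x 5 mm steel flange with a square steel tube, 26 mm wide, standing on its middle, 47 mm high in all, 0.12 kg; origin at the centre of the flange's underside, z along the tube, x and y along the square's sides. At the start it stands on a grey patch of the nest plate
- foot1: finished welded post foot (2 to 4 of the four are present): a 44 x 44 x 5 mm steel flange with a square steel tube, 26 mm wide, standing on its middle, 47 mm high in all, 0.12 kg; origin at the centre of the flange's underside, z along the tube, x and y along the square's sides. At the start it stands on a grey patch of the nest plate
- foot2: finished welded post foot (2 to 4 of the four are present): a 44 x 44 x 5 mm steel flange with a square steel tube, 26 mm wide, standing on its middle, 47 mm high in all, 0.12 kg; origin at the centre of the flange's underside, z along the tube, x and y along the square's sides. At the start it stands on a grey patch of the nest plate
- foot3: finished welded post foot (2 to 4 of the four are present): a 44 x 44 x 5 mm steel flange with a square steel tube, 26 mm wide, standing on its middle, 47 mm high in all, 0.12 kg; origin at the centre of the flange's underside, z along the tube, x and y along the square's sides. At the start it stands on a grey patch of the nest plate
- clamp (a joint): slide of the clamp carriage along the fixture's +y, m: 0 is forward (its nose, 30 mm wide, reaches 18 mm over the plate's edge, 4 mm above it, and blocks lifting), 0.085 is fully back at the end stop; the plate is free above 0.025. It stays where it is left, about 3 N of friction
- clamp_knob (a point): the middle of the carriage's red square knob: 22 x 22 mm and upright, its sides along the fixture's x and y, its top 15 mm above this point, the aluminium block (60 x 50 mm) begins 32 mm below it; 88 mm above the table; its y in the fixture's frame is 110 mm plus the joint's value
- clamp_pointer (a point): tip of the small red pointer on the +x side of the carriage, 25 mm above the table, at fixture x = 43 mm; same fixture y as the knob
- mark: green line (12 x 4 mm, flat on the fixture's tongue beside the carriage, fixed) that the red pointer should stand at; origin at its middle, axes as the fixture's: its place along the fixture's y varies
- bin: blue open plastic bin, fixed, 190 x 140 mm outside (x, y), 55 mm high, walls and floor 4 to 5 mm; origin at the centre of its underside
- stand: storage stand for plates, fixed: grey block 236 x 176 mm (x, y) with black rubber on top, 30 mm high; origin at the centre of its underside. The bin and the stand may change sides
- wrench: bystander: a wrench lying on the table
- tube_stub: bystander: round tube stub, 44 mm in diameter, 60 mm high, standing
- gauge_block: bystander: aluminium block 75 x 50 x 25 mm, nearer the robot than the fixture
- f_clamp: bystander: yellow bar clamp with a red handle, 200 mm, lying
- corner_magnet: bystander: red welding magnet 60 x 60 x 16 mm, beyond the fixture
- offcut: bystander: square tube offcut 90 x 30 x 30 mm, lying
Not all that is in view belongs to the job. Leave any orange look-alike of the foot0 alone.

How it is judged:
On the way, in this order (a step that is already met when the one before it is completed fails the run):
1. all feet are in the bin and the carriage is back at its end stop (x of foot0 in the frame of bin between -0.095 and 0.095 m and y of foot0 in the frame of bin between -0.07 and 0.07 m and z of each of foot0, foot1, foot2, foot3 in the frame of bin below 0.055 m and x of foot1 in the frame of bin between -0.095 and 0.095 m and y of foot1 in the frame of bin between -0.07 and 0.07 m and x of foot2 in the frame of bin between -0.095 and 0.095 m and y of foot2 in the frame of bin between -0.07 and 0.07 m and x of foot3 in the frame of bin between -0.095 and 0.095 m and y of foot3 in the frame of bin between -0.07 and 0.07 m and value of joint clamp above 0.08 m), for 0.2 s.
2. the plate is lifted straight up clear of the pins, level, above its seat (z of plate in the frame of fixture above 0.062 m and horizontal distance between plate and fixture below 0.03 m and angle between plate's own z axis and vertical below 0.12 rad), for 0.05 s.
3. the plate lies flat, centred and square on the stand, released (x of plate in the frame of stand between -0.02 and 0.02 m and y of plate in the frame of stand between -0.02 and 0.02 m and z of plate in the frame of stand between 0.026 and 0.035 m and angle between the x axis of plate and the x axis of stand, either way round below 0.15 rad and angle between plate's own z axis and vertical below 0.05 rad and linear speed of plate below 0.02 m/s and contact force between the fingers and plate below 0.1 N), for 0.3 s.
4. the carriage's pointer stands at the green mark (y of clamp_pointer in the frame of mark between -0.005 and 0.005 m and velocity of joint clamp between -0.01 and 0.01 m/s), for 0.2 s.
At the end, for the whole second after the job is handed in: every present foot is inside the blue bin; the plate lies flat on the stand, within 20 mm of its centre in each direction and 0.15 rad of square, released and at rest; the carriage's pointer is within 5 mm of the green mark (all of step 3 and all of step 4 and x of foot0 in the frame of bin between -0.095 and 0.095 m and y of foot0 in the frame of bin between -0.07 and 0.07 m and z of each of foot0, foot1, foot2, foot3 in the frame of bin below 0.055 m and x of foot1 in the frame of bin between -0.095 and 0.095 m and y of foot1 in the frame of bin between -0.07 and 0.07 m and x of foot2 in the frame of bin between -0.095 and 0.095 m and y of foot2 in the frame of bin between -0.07 and 0.07 m and x of foot3 in the frame of bin between -0.095 and 0.095 m and y of foot3 in the frame of bin between -0.07 and 0.07 m); the robot touches nothing.
It fails at once if the plate is cocked by more than 0.12 rad while it is on its pins (angle between plate's own z axis and vertical above 0.12 rad and z of plate in the frame of fixture below 0.058 m and horizontal distance between plate and fixture below 0.03 m).
It fails at once if a bystander is shifted by more than 30 mm (distance of any of wrench, tube_stub, gauge_block, f_clamp, corner_magnet, offcut from where it was at the start of the episode above 0.03 m).
Of foot0, foot1, foot2, foot3 only 2 to 4 are there at a start; the rules pass over those that are not, and their reading is None.
At some moment in a run one of foot0, foot1, foot2, foot3 may be knocked a few centimetres aside while the robot is not near it.
It also fails if it takes over 210 s, if anything falls off the work surface, if the arm or the gripper's body presses on something with over 40 N, if the wrist force passes 120 N, or if a joint passes its speed limit or range.

### The arm

A 6-joint arm with a two-finger parallel gripper is mounted at the origin on the work surface. World frame = base frame: x ahead of the robot, y to its left, z up, the work surface at z = 0. Lengths are in m, angles in rad, forces in N, time in s.
With the tool pointing down it reaches from about 0.3 to 0.95 m from the base axis. Payload 3.1 kg.
Tool frame: the origin (TCP) lies between the finger pads; the fingertips stand 19 mm ahead of it and the grasp point (between the pads) is the TCP; z points along the fingers, y is the line along which they close (so a half turn about z gives the same grasp; the last joint's range is limited). The gripper opens to 85 mm and grips with 20 to 120 N. Pads are 22 mm wide; open, the fingers measure 114 mm over their backs; the gripper's body (76 mm by 85 mm) begins 54 mm behind the grasp point. The pads swing forward as they close: fully open they stand 13 mm farther back than shut.
Start: joints at [1.24, 0.308, 1.634, -0, 1.2, -0.07], TCP at [0.161, 0.604, 0.25] pointing down, gripper open.
Joint ranges: [-3.06, 3.06], [-0.79, 1.96], [0.05, 2.63], [-1.19, 4.34], [0.05, 2.64], [-2.94, 2.94]. Speed limits (rad/s): [2.79, 2.79, 3.14, 3.14, 3.14, 3.14].

### API

Orientations are given as a unit quaternion [x, y, z, w].
In Python, from plant import * gives the robot as it stands. Calls block until the motion is done:
- move_to(position, orientation): joint-space move of the TCP to a pose.
- move_linear(position, max_speed=0.15, rot=None, threshold=None): straight line of the TCP; rot=None keeps the orientation; max_speed is the mean speed in m/s. With threshold (N) it stops when the force on the tool has changed by that much, and returns True; else False.
- movej(angles): joint-space move.
- grip(opening, force=None): finger opening in m; force is the grip in N (None keeps the last); returns when the fingers have stopped.
- pause(seconds).
- ik(position, orientation): joint angles nearest the present ones, or None.
- observe(): the state.
- get_image(name): name is "scene" or "top" or "wrist"; returns the picture (420x560x3 uint8, blue, green, red); there is no depth.
- camera_model(name): a dict with "fovy" (degrees; the focal length in pixels is half the picture's height over the tangent of half this angle, whatever the lens; pixels are square), "cx", "cy" (the principal point, pixels), "position" and "orientation" of the camera in the world. Camera axes: x right, y down, z forward; pixel columns grow to the right and rows downward; lengths in m; the calibration is good to about 2 mm. A picture is of the moment at which its call begins: read the wrist's pose just before it. camera_model takes no time and is no camera call; for the wrist camera it gives the pose at the moment of the call.
A pose or a line that the arm cannot do raises Unreachable and nothing moves.
- hand_in(): hands the job in; it is judged then, once.
Trained networks look in the newest picture that a camera, given by its name, has taken for a name from the list of things; names that differ only in an ending like _2 or _b are one class to them, and where a whole thing is asked for, a point or a joint stands for the part that bears it (a point fixed in the world has none). Each returns a list of dicts, best first, with "p" (0 to 1); they miss things now and then, are a little off and sometimes report something else, mostly with a low value. They report only what shows in the picture. A call takes as long as a camera call. They do not tell look-alikes from the thing itself.
- masks_of(target, camera): "pixels" (420x560 bool, what is visible of it) and "point" ([column, row] in pixels, amid what is visible of it).
The state is a dict: "time_s": time; "qpos": joint angles; "dq": joint speeds; "joint_efforts": joint torques, N m; "ee_pos": TCP position; "ee_rot": TCP orientation; "contact_force": force on the tool from outside, world axes, zero at the start; "wrist_torque": the same for the moment, N m; "grip_width": finger opening in m; "grasp_force": force on a finger pad.
Only numpy, scipy, OpenCV 4.12 (cv2) and the standard library are available. Lean on these libraries where they do the work, as an engineer would, in place of code of your own. Each camera call takes 0.05 s, during which the arm holds its last target. There are 200 camera calls.

## Working session

There is one attempt and no reset: what is moved stays moved. The work goes in short steps, each a Python script; the robot and the scene stay as the last script left them, time stands still between calls to the robot, and variables do not carry over. Pictures are saved under pics/ and viewed, at most 14 in all, crops included, and the job is handed in when it is done.

```bash
ls; mkdir -p pics; python3 - <<'E'
from plant import *
import cv2
o=observe(); print(o["time_s"],o["ee_pos"],o["ee_rot"])
for n in("scene","top"):
    cv2.imwrite(f"pics/{n}0.png",get_image(n)); c=camera_model(n); print(n,c)
    for t in("fixture","plate","foot0","clamp_knob","clamp_pointer","mark","bin","stand"):
        try: print(t,[(round(d["p"],2),[int(v) for v in d["point"]],int(d["pixels"].sum())) for d in masks_of(t,n)])
        except Exception as e: print(t,repr(e))
print(camera_model("wrist"))
E
```

```text
pics
0.0 [0.16094047 0.60310422 0.24902412] [ 1.30042692e-01  9.91507706e-01 -1.14533980e-03 -2.37314532e-04]
scene {'fovy': 44.42875816134957, 'cx': 279.09895604769946, 'cy': 205.72711670230302, 'position': array([ 0.83670848, -0.50556476,  1.0430455 ]), 'orientation': array([ 0.9357208 ,  0.22869215, -0.06290748, -0.26109219])}
fixture [(0.62, [269, 200], 4778)]
plate [(0.82, [253, 245], 4269), (0.52, [264, 196], 819)]
foot0 [(0.89, [283, 226], 446), (0.76, [108, 300], 506), (0.72, [228, 215], 424), (0.71, [273, 260], 442), (0.62, [214, 241], 413), (0.6, [161, 217], 425), (0.55, [327, 117], 5367)]
clamp_knob [(0.94, [268, 196], 830), (0.22, [179, 347], 7766)]
clamp_pointer [(0.92, [263, 193], 815)]
mark [(0.38, [225, 215], 435), (0.36, [240, 150], 631)]
bin [(0.72, [179, 346], 7624), (0.45, [227, 214], 368), (0.37, [272, 259], 443)]
stand [(0.78, [327, 117], 5381), (0.65, [180, 348], 7870), (0.45, [271, 263], 431)]
top {'fovy': 46.07501062843669, 'cx': 278.08393715727874, 'cy': 213.73167196514265, 'position': array([ 0.40063895, -0.0097828 ,  1.29539192]), 'orientation': array([-0.69711142,  0.71384143, -0.04634629,  0.04814657])}
fixture [(0.67, [252, 236], 3910), (0.32, [238, 158], 483)]
plate [(0.85, [302, 225], 3968), (0.63, [308, 198], 284)]
foot0 [(0.74, [311, 195], 283), (0.71, [320, 248], 297), (0.67, [317, 305], 310), (0.56, [289, 253], 291), (0.55, [404, 300], 252), (0.5, [281, 203], 279)]
clamp_knob [(0.57, [259, 232], 618)]
clamp_pointer [(0.64, [258, 230], 603)]
mark []
bin [(0.68, [410, 227], 4433)]
stand [(0.9, [144, 230], 6295)]
{'fovy': 63.55845776351549, 'cx': 283.15859765710263, 'cy': 216.43536900792307, 'position': array([0.08259288, 0.62504597, 0.37402164]), 'orientation': array([0.78285617, 0.60172662, 0.09650913, 0.12548813])}
```

View pics/scene0.png

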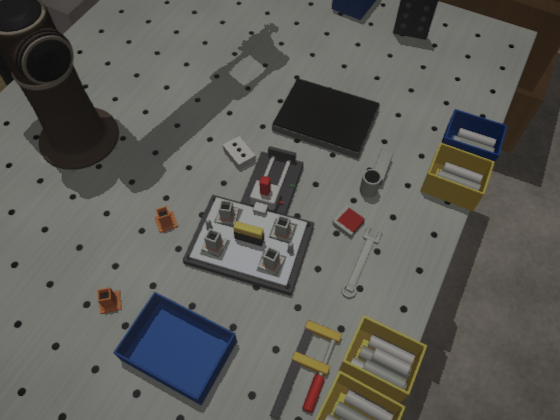

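View pics/top0.png

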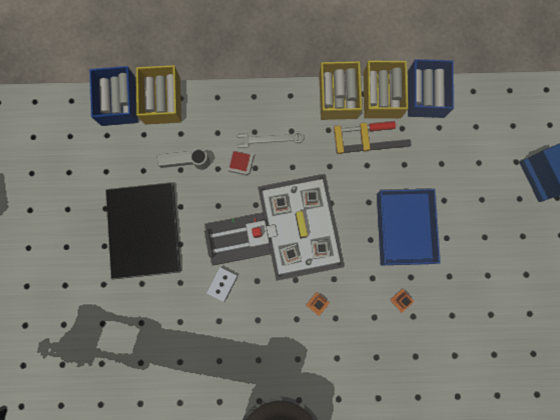

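Finished feet: scene (283,226), (228,215), (273,260), (214,241). They are grey on the plate at top (311,195), (320,248), (289,253), (281,203). The look-alikes are orange: scene (108,300), (161,217); top (404,300), (317,305). The job's bin is the big blue tray at top (410,227), not the small blue boxes; the stand is at top (144,230). Next I'll measure and take one close wrist view.

```bash
cat > h.py <<'E'
from plant import *
import numpy as np, cv2
from scipy.spatial.transform import Rotation as R
def down(yaw):  # tool z down; tool y axis (closing) at world angle yaw
    y=np.array([np.cos(yaw),np.sin(yaw),0]); z=np.array([0,0,-1.]); x=np.cross(y,z)
    return R.from_matrix(np.c_[x,y,z]).as_quat()
def unproj(c,px,z):
    px=np.atleast_2d(np.asarray(px,float)); f=210/np.tan(np.radians(c["fovy"])/2)
    d=np.c_[(px[:,0]-c["cx"])/f,(px[:,1]-c["cy"])/f,np.ones(len(px))]
    d=R.from_quat(c["orientation"]).apply(d); p=c["position"]
    return p+d*((z-p[2])/d[:,2])[:,None]
def proj(c,P):
    q=R.from_quat(c["orientation"]).inv().apply(np.atleast_2d(P)-c["position"]); f=210/np.tan(np.radians(c["fovy"])/2)
    return np.c_[c["cx"]+f*q[:,0]/q[:,2],c["cy"]+f*q[:,1]/q[:,2]]
def shoot(name,fn=None):
    c=camera_model(name); im=get_image(name)
    if fn: cv2.imwrite("pics/"+fn,im)
    return c,im
def rect(c,mask,z):  # centre, sizes (long, short), yaw of the long side of a mask laid on plane z
    k=cv2.findContours(mask.astype(np.uint8),cv2.RETR_EXTERNAL,cv2.CHAIN_APPROX_NONE)[0]
    k=max(k,key=cv2.contourArea)[:,0]
    w=unproj(c,k,z)[:,:2]; (cx,cy),(a,b),t=cv2.minAreaRect((w*1000).astype(np.float32))
    t=np.radians(t)
    if a<b: a,b,t=b,a,t+np.pi/2
    return np.array([cx,cy])/1000,(a,b),(t+np.pi/2)%np.pi-np.pi/2
E
python3 - <<'E'
from h import *
for n in("top","scene"):
    c,im=shoot(n)
    for t,z in(("plate",.028),("bin",.055),("stand",.03)):
        m=masks_of(t,n)
        if m:print(n,t,[(round(d["p"],2),)+rect(c,d["pixels"],z) for d in m[:1]])
    for d in masks_of("foot0",n): print("foot",unproj(c,d["point"],.06)[0].round(3))
    print("knob",[unproj(c,d["point"],.09)[0].round(3) for d in masks_of("clamp_knob",n)[:1]])
    hsv=cv2.cvtColor(im,cv2.COLOR_BGR2HSV)
    g=cv2.inRange(hsv,(45,70,40),(85,255,255)); num,l,s,ce=cv2.connectedComponentsWithStats(g)
    print("green",[(ce[i].round(1),s[i,4],unproj(c,ce[i],.021)[0].round(3)) for i in range(1,num) if s[i,4]>3])
# wrist view above the fixture
p=[.46,-.03,.40]; move_to(p,down(np.pi/2)); pause(.3)
c,im=shoot("wrist","wrist1.png"); print(observe()["time_s"],c["position"],proj(c,[.46,-.03,.03]))
E
```

```text
top plate [(0.9, array([ 0.53923663, -0.06693516]), (219.55259704589844, 158.960205078125), np.float64(0.1630655699273904))]
top bin [(0.58, array([ 0.52832556, -0.33473279]), (190.41026306152344, 151.6534423828125), np.float64(-0.019226425173718198))]
top stand [(0.77, array([0.53762903, 0.34073492]), (236.07359313964844, 183.5746612548828), np.float64(0.0820853326332378))]
foot [ 0.588 -0.019  0.06 ]
foot [ 0.481 -0.112  0.06 ]
foot [ 0.34  -0.308  0.06 ]
foot [ 0.339 -0.101  0.06 ]
foot [ 0.464 -0.037  0.06 ]
foot [0.76  0.008 0.06 ]
knob [array([0.524, 0.036, 0.09 ])]
green [(array([232.6, 220.3]), np.int32(7), array([0.558, 0.11 , 0.021]))]
scene plate [(0.71, array([ 0.53742383, -0.06725271]), (222.02842712402344, 163.910400390625), np.float64(0.17401680458017554))]
scene bin [(0.88, array([ 0.532742  , -0.34402588]), (202.1573944091797, 144.87347412109375), np.float64(0.004648152369759018))]
scene stand [(0.72, array([0.53912872, 0.33490436]), (238.82989501953125, 199.3821563720703), np.float64(0.07777106992395821))]
foot [ 0.474 -0.051  0.06 ]
foot [ 0.598 -0.022  0.06 ]
foot [ 0.477 -0.122  0.06 ]
foot [ 0.352 -0.122  0.06 ]
foot [ 0.62  -0.107  0.06 ]
foot [ 0.362 -0.329  0.06 ]
knob [array([0.539, 0.015, 0.09 ])]
green [(array([292., 185.]), np.int32(11), array([0.554, 0.109, 0.021]))]
4.3917 [ 0.37875226 -0.02939987  0.52363334] [[282.47298082 163.57804856]]
```

View pics/wrist1.png

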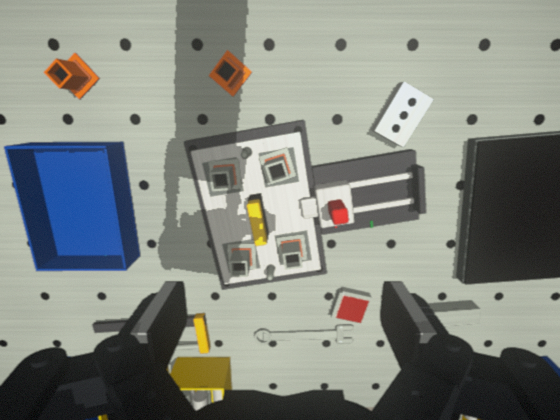

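The wrist view shows four grey feet at (222,178), (277,168), (240,262), (291,252), and the yellow handle at (257,220). The red knob is at (338,212), the green mark at (371,223), and the orange look-alikes at (72,75), (230,72). I'll refine this view with model fits and check by overlay in a close crop.

```bash
cat >> h.py <<'E'
from scipy.optimize import minimize
def box(x0,y0,z0,z1): return np.array([[sx*x0,sy*y0,z] for sx in(-1,1) for sy in(-1,1) for z in(z0,z1)])
FOOT=[box(.022,.022,0,.005),box(.013,.013,.005,.047)]
def sil(c,parts,x,y,z,yaw):
    m=np.zeros((420,560),np.uint8); r=R.from_euler("z",yaw)
    for b in parts:
        h=cv2.convexHull(proj(c,r.apply(b)+[x,y,z]).astype(np.float32)); cv2.fillConvexPoly(m,(h*16).round().astype(np.int32),1,shift=4)
    return m.astype(bool)
def fit(c,mask,parts,z,x0):
    def cost(v):
        s=sil(c,parts,v[0],v[1],z,v[2]); return 1-(s&mask).sum()/max((s|mask).sum(),1)
    best=None
    for dy in(-.25,0,.25):
        s0=np.array([*x0[:2],x0[2]+dy]); S=np.vstack([s0]+[s0+d for d in np.diag([.006,.006,.15])])
        r=minimize(cost,s0,method="Nelder-Mead",options=dict(initial_simplex=S,xatol=1e-4,fatol=1e-4))
        if best is None or r.fun<best.fun: best=r
    return best.x,1-best.fun
def feet(c,im,z=.028,yaw=.165,name="wrist"):
    out=[]; hsv=cv2.cvtColor(im,cv2.COLOR_BGR2HSV)
    for d in masks_of("foot0",name):
        m=d["pixels"]; sat=np.median(hsv[...,1][m])
        if not 150<m.sum()<4000: continue
        p=unproj(c,np.argwhere(m).mean(0)[::-1],z+.02)[0]
        v,q=fit(c,m,FOOT,z,[p[0],p[1],yaw]); out.append((d["p"],sat,v,q))
    return out
E
python3 - <<'E'
from h import *
c,im=shoot("wrist")
for t,z in(("plate",.028),("bin",.055),("stand",.03)):
    print(t,[(round(d["p"],2),)+rect(c,d["pixels"],z) for d in masks_of(t,"wrist")[:1]])
m=masks_of("fixture","wrist"); print("fixture",[(d["p"],d["pixels"].sum()) for d in m])
big=cv2.resize(im,None,fx=3,fy=3,interpolation=cv2.INTER_CUBIC); hsv=cv2.cvtColor(im,cv2.COLOR_BGR2HSV)
for p,s,v,q in feet(c,im):
    print(round(p,2),"sat",s,v.round(3),round(q,2))
    k=cv2.findContours(sil(c,FOOT,v[0],v[1],.028,v[2]).astype(np.uint8),0,2)[0]; cv2.drawContours(big,[a*3+1 for a in k],-1,(255,0,255),1)
g=cv2.inRange(hsv,(45,70,40),(85,255,255)); num,l,s,ce=cv2.connectedComponentsWithStats(g)
print("green",[(ce[i].round(1),s[i,4],unproj(c,ce[i],.021)[0].round(4)) for i in range(1,num) if s[i,4]>3])
roi=np.zeros_like(g); roi[190:232,320:355]=1
r=(cv2.inRange(hsv,(0,120,60),(10,255,255))|cv2.inRange(hsv,(170,120,60),(180,255,255)))*roi
print("knob",rect(c,r>0,.103),unproj(c,np.argwhere(r>0).mean(0)[::-1],.095))
y=cv2.inRange(hsv,(20,120,80),(35,255,255)); y[300:]=0; print("handle",rect(c,y>0,.081))
print("knob mask",[unproj(c,d["point"],.09)[0].round(3) for d in masks_of("clamp_knob","wrist")[:1]])
cv2.imwrite("pics/crop1.png",big[330:900,540:1290])
E
```

```text
plate [(0.76, array([ 0.53652356, -0.06554169]), (221.1051788330078, 160.5567169189453), np.float64(0.1677197601826832))]
bin [(0.83, array([ 0.5235141 , -0.32774609]), (195.9071502685547, 167.30029296875), np.float64(0.0010868491095961108))]
stand [(0.71, array([0.52362268, 0.03726056]), (76.74749755859375, 70.68544006347656), np.float64(-1.4110908339253454))]
fixture []
0.93 sat 20.0 [ 0.463 -0.038  0.355] 0.91
0.87 sat 20.0 [ 0.477 -0.115  0.075] 0.93
0.66 sat 21.0 [ 0.608 -0.094 -0.009] 0.94
0.63 sat 164.0 [ 0.339 -0.1    0.799] 0.86
green [(array([371.1, 223.6]), np.int32(21), array([0.5558, 0.1093, 0.021 ]))]
knob (array([0.51068295, 0.04329257]), (31.813735961914062, 21.23151397705078), np.float64(0.2010951940433423)) [[0.51391373 0.04419245 0.095     ]]
handle (array([ 0.53339514, -0.0652241 ]), (66.32445526123047, 19.46368408203125), np.float64(0.17108677810411366))
knob mask [array([0.506, 0.036, 0.09 ])]
```

View pics/crop1.png

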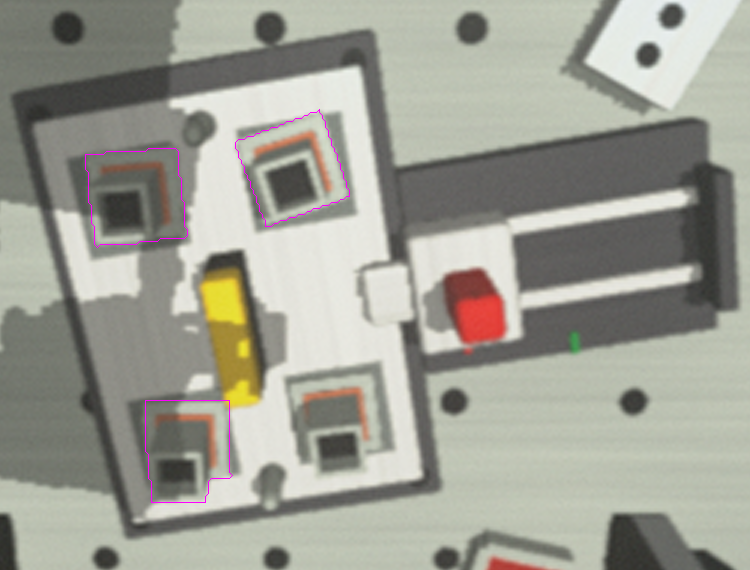

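The overlay hugs three grey feet, and the handle, knob, pointer and green mark are clear. The fourth foot (crop 335,415) was missed this time. Each foot will be measured again before it is picked. First I'll take one foot as a test, then the rest.

```bash
cat >> h.py <<'E'
BIN=np.array([.527,-.340]); FX=np.array([.5375,-.0665]); FT=.167
SLOT=[(.045,-.03),(.045,.03),(-.045,-.03),(-.045,.03)]
VIEW=([.46,-.03,.40],down(np.pi/2))
def tofix(p): d=np.asarray(p[:2])-FX; c,s=np.cos(FT),np.sin(FT); return np.array([c*d[0]+s*d[1],-s*d[0]+c*d[1]])
def fromfix(x,y): c,s=np.cos(FT),np.sin(FT); return FX+[c*x-s*y,s*x+c*y]
def look(n=3):  # grey feet outside the bin
    move_to(*VIEW); pause(.2); got=[]
    for _ in range(n):
        c,im=shoot("wrist")
        for p,s,v,q in feet(c,im):
            if s<80 and v[1]>-.22 and q>.8 and not any(np.hypot(*(v-g)[:2])<.03 for g in got): got.append(v)
    return got
def pick(v,slot):
    yaw=(v[2]+np.pi/4)%(np.pi/2)-np.pi/4; x,y=v[:2]
    grip(.055,40); move_to([x,y,.15],down(yaw)); hit=move_linear([x,y,.059],.1,threshold=15)
    if hit: print("touch",observe()["ee_pos"]); move_linear([x,y,.2]); return False
    grip(0,40); w=observe()["grip_width"]
    move_linear([x,y,.2],.15); o=observe(); print("foot",v.round(3),"width",w,o["grip_width"],o["grasp_force"])
    if not .02<o["grip_width"]<.032: grip(.055); return False
    b=BIN+SLOT[slot]; move_to([*b,.16],down(0)); move_linear([*b,.043],.12,threshold=20)
    grip(.042); move_linear([*b,.16],.2); return True
E
python3 - <<'E'
from h import *
g=look(); [print(v.round(3),tofix(v).round(3)) for v in g]
print(pick(min(g,key=lambda v:v[1]),0))
move_to(*VIEW); pause(.2); shoot("wrist","wrist2.png"); print(observe()["time_s"])
E
```

```text
[ 0.464 -0.038  0.305] [-0.068  0.041]
[ 0.594 -0.016  0.166] [0.064 0.041]
[ 0.476 -0.114  0.04 ] [-0.068 -0.037]
[ 0.607 -0.095  0.089] [ 0.064 -0.039]
foot [ 0.476 -0.114  0.04 ] width 0.02572613506398408 0.02561121379222109 39.15675401687622
True
14.725
```

View pics/wrist2.png

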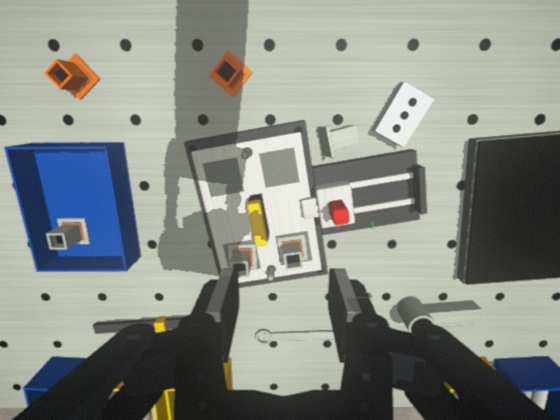

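One foot stands in the bin at (65,235). Another has been knocked off the plate and now lies on the table at about (340,138), beside the tongue. Two are left on the plate at (240,260) and (291,252). I'll pick those two, then look at the fallen one up close.

```bash
python3 - <<'E'
from h import *
for k in(1,2):
    g=[v for v in look(2) if tofix(v)[0]>.02 and abs(tofix(v)[1])<.08]; print([v.round(3) for v in g])
    if not g: break
    if not pick(min(g,key=lambda v:v[1]),k): break
c=camera_model("top"); 
# close look at the fallen foot near (.44,.05)
move_to([.50,.04,.22],down(np.pi/2)); pause(.3); c,im=shoot("wrist","wrist3.png")
print(observe()["time_s"],c["position"],proj(c,[.44,.05,.01]))
for d in masks_of("foot0","wrist"): print(d["p"],d["point"],d["pixels"].sum(),rect(c,d["pixels"],.02))
E
```

```text
[array([ 0.594, -0.015,  0.112]), array([ 0.608, -0.094, -0.011])]
foot [ 0.608 -0.094 -0.011] width 0.025832869512157835 0.025448200213330618 39.46705877780914
[array([ 0.594, -0.015,  0.17 ])]
foot [ 0.594 -0.015  0.17 ] width 0.025613783665164015 0.025230771295622956 39.90406930446625
33.9917 [0.41883755 0.03982468 0.34362423] [[293.66570168 128.24361247]]
0.96 [291.3, 108.7] 2069 (array([0.42439334, 0.05141184]), (53.12832260131836, 46.72859573364258), np.float64(-1.3235772466212268))
0.95 [119.5, 13.8] 1971 (array([ 0.35286145, -0.09974811]), (62.837589263916016, 33.727413177490234), np.float64(1.5703028430449049))
```

View pics/wrist3.png

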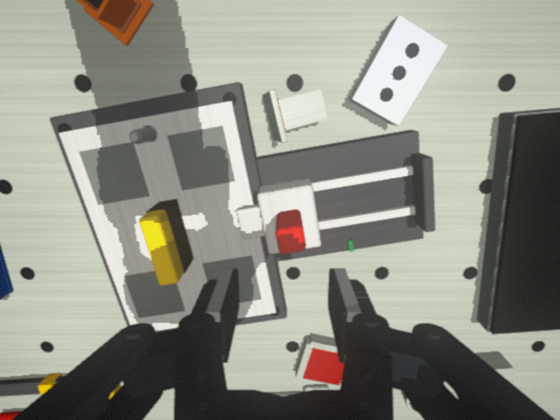

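The plate is empty. The fallen foot lies on its side: flange at (278,115), tube pointing right to (325,105), between the base, the tongue and the gauge block (400,70). I'll fit a lying model to its mask and check the finger clearance.

```bash
cat >> h.py <<'E'
_a=np.arctan2(.009,.042); _Rl=R.from_euler("y",np.pi/2+_a)  # foot z axis -> +x, drooping
LYING=[_Rl.apply(b) for b in FOOT]; _zm=min(b[:,2].min() for b in LYING); LYING=[b-[0,0,_zm] for b in LYING]
E
python3 - <<'E'
from h import *
c,im=shoot("wrist"); d=min(masks_of("foot0","wrist"),key=lambda d:np.hypot(d["point"][0]-291,d["point"][1]-109)); m=d["pixels"]
v,q=fit(c,m,LYING,0,[.428,.04,np.pi/2]); r=R.from_euler("z",v[2])
print(v.round(3),q); P=lambda l:r.apply([l,0,0])[:2]+v[:2]
for l in(0,.005,.03,.047): print(l,P(l).round(3),tofix(P(l)).round(3))
# grasp check
g=P(.033); a=np.array([np.cos(v[2]),np.sin(v[2])]); n=np.array([-a[1],a[0]])
for s in(-1,1):
  for e in(-.011,.011):
    for o in(.023,.040): print("finger corner fix",tofix(g+s*o*n+e*a).round(3))
bm=masks_of("gauge_block","wrist"); print("block",[rect(c,b["pixels"],.025) for b in bm[:1]])
print(ik([*g,.023],down(v[2]-np.pi/2)))
k=cv2.findContours(sil(c,LYING,v[0],v[1],0,v[2]).astype(np.uint8),0,2)[0]
big=cv2.resize(im,None,fx=3,fy=3); cv2.drawContours(big,[x*3+1 for x in k],-1,(255,0,255),1); cv2.imwrite("pics/crop2.png",big[150:600,690:1290])
E
```

```text
[0.43  0.029 1.813] 0.9490124023886082
0 [0.43  0.029] [-0.091  0.112]
0.005 [0.428 0.034] [-0.091  0.117]
0.03 [0.422 0.058] [-0.093  0.142]
0.047 [0.418 0.075] [-0.094  0.159]
finger corner fix [-0.069  0.136]
finger corner fix [-0.052  0.137]
finger corner fix [-0.071  0.158]
finger corner fix [-0.054  0.159]
finger corner fix [-0.115  0.133]
finger corner fix [-0.132  0.131]
finger corner fix [-0.117  0.155]
finger corner fix [-0.134  0.153]
block [(array([0.39275333, 0.13848361]), (77.73836517333984, 54.8052978515625), np.float64(-0.4712595375369171))]
[ 4.23077217e-02  3.16304093e-01  2.21010873e+00 -4.44089210e-16
  6.15179827e-01 -1.99635892e-01]
```

View pics/crop2.png

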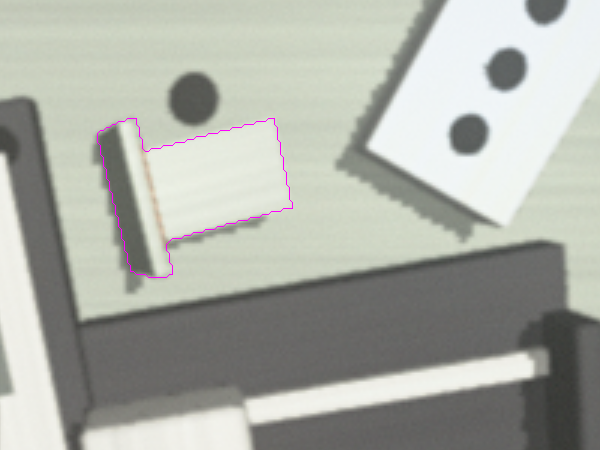

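The overlay matches the fallen foot closely. The tube axis is at fixture x = -92 mm, 24 mm off the tongue, so a 36 mm opening fits. I'll grasp the tube and lay it in the free bin slot with its flange away from the others.

```bash
python3 - <<'E'
from h import *
v=np.array([.430,.029,1.813]); a=np.array([np.cos(v[2]),np.sin(v[2])]); n=np.array([-a[1],a[0]])
g=v[:2]+.033*a+.0015*n; yaw=v[2]-np.pi/2   # n points to -x (away from the tongue)
grip(.036,40); move_to([*g,.15],down(yaw))
hit=move_linear([*g,.028],.08,threshold=12); print("hit",hit,observe()["ee_pos"],observe()["grip_width"])
if not hit:
    grip(0,40); move_linear([*g,.2],.12); o=observe(); print(o["grip_width"],o["grasp_force"])
    if .02<o["grip_width"]<.032:
        b=BIN+[-.035,.025]; move_to([*b,.16],down(-np.pi/2)); print("t",move_linear([*b,.042],.1,threshold=10))
        grip(.037); move_linear([*b,.2],.15)
else: move_linear([*g,.2])
move_to([.42,-.20,.40],down(np.pi/2)); pause(.2); shoot("wrist","wrist4.png"); print(observe()["time_s"])
E
```

```text
hit False [0.42113528 0.06069892 0.02844489] 0.03612618964573177
0.02507799742362751 41.06499195098877
t False
46.225
```

View pics/wrist4.png

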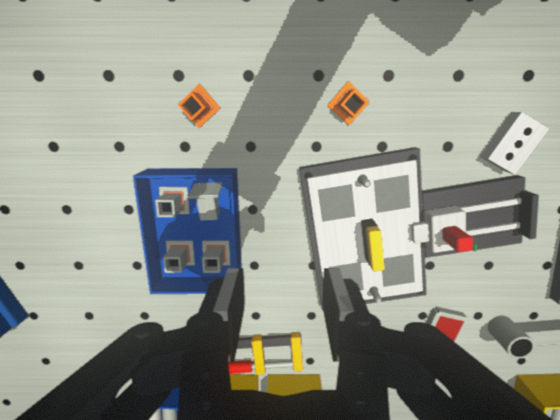

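All four feet are in the bin: three upright and one lying, around (185,230). Next I'll slide the carriage back.

```bash
python3 - <<'E'
from h import *
q=down(FT-np.pi/2); k=fromfix(0,.110)
qq=ik([*k,.15],q); print(qq)
grip(.05,40); move_to([*k,.16],q); print("hit",move_linear([*k,.086],.08,threshold=10))
grip(0,50); o=observe(); print("w",o["grip_width"],o["ee_pos"],tofix(o["ee_pos"]))
e=fromfix(0,.110+.094); print("stop",move_linear([*e,.086],.06,threshold=14)); pause(.3)
o=observe(); print(o["ee_pos"],tofix(o["ee_pos"]),o["contact_force"],o["grip_width"])
grip(.05); p=o["ee_pos"]; move_linear([p[0],p[1],.2],.15)
move_to([.44,0,.40],down(np.pi/2)); pause(.2)
c,im=shoot("wrist","wrist5.png"); print(observe()["time_s"])
hsv=cv2.cvtColor(im,cv2.COLOR_BGR2HSV); y=cv2.inRange(hsv,(20,120,80),(35,255,255)); y[290:]=0; print("handle",rect(c,y>0,.081))
m=masks_of("plate","wrist"); print([rect(c,d["pixels"],.028) for d in m[:1]])
m=masks_of("stand","wrist"); print([(d["p"],d["pixels"].sum(),rect(c,d["pixels"],.03)) for d in m[:2]])
c,im=shoot("top"); m=masks_of("stand","top")[0]["pixels"]
print("fit top",fit(c,m,[box(.118,.088,0,.03)],0,[.538,.344,.08]))
m=masks_of("plate","top")[0]["pixels"]; print("plate top",rect(c,m,.028))
E
```

```text
[-2.94775224e-03  2.33013507e-01  1.95600722e+00 -4.44089210e-16
  9.52571927e-01  1.40084857e+00]
hit False
w 0.021589320924137897 [0.51975483 0.04235064 0.08687115] [0.00059539 0.11028599]
stop True
[0.50540169 0.12559176 0.08689187] [0.00027867 0.1947549 ] [ 0.24270556 -5.48603085  4.26819996] 0.021318419090986484
56.7583
handle (array([ 0.53299933, -0.06428229]), (66.7385482788086, 20.34716033935547), np.float64(0.16018139975634815))
[(array([ 0.53627448, -0.06518227]), (220.6213836669922, 160.2296600341797), np.float64(0.17306184494754362))]
[(0.93, np.int64(16813), (array([0.53311902, 0.33777527]), (239.8668670654297, 188.5232696533203), np.float64(0.09783492610245181)))]
fit top (array([0.53856789, 0.34452024, 0.0613672 ]), np.float64(0.9504695546803998))
plate top (array([ 0.54019708, -0.0673861 ]), (217.88418579101562, 157.65762329101562), np.float64(0.17415335816506938))
```

View pics/wrist5.png

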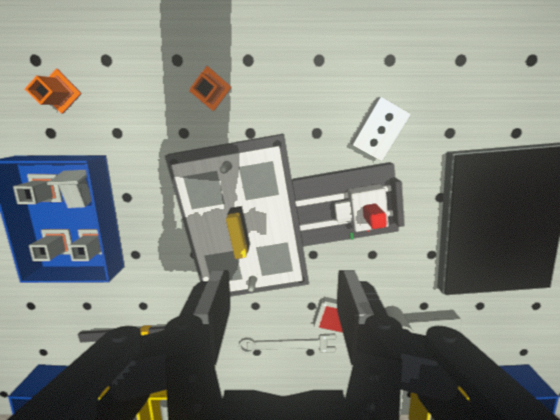

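The carriage moved 84.5 mm to its stop (knob at (375,215) by the end block), and the nose is off the plate. Next I'll grip the handle, lift straight up and carry the plate to the stand.

```bash
python3 - <<'E'
from h import *
q=down(FT-np.pi/2); x,y=FX
grip(.06,40); move_to([x,y,.16],q); print("hit",move_linear([x,y,.068],.08,threshold=10))
grip(0,100); o=observe(); print("w",o["grip_width"],o["ee_pos"],o["contact_force"])
move_linear([x,y,.10],.03); o=observe(); print(o["ee_pos"],o["contact_force"],o["wrist_torque"],o["grip_width"])
move_linear([x,y,.135],.05); pause(.2); move_linear([x,y,.24],.15)
o=observe(); print(o["ee_pos"],o["contact_force"],o["wrist_torque"],o["grip_width"],o["time_s"]); 
c,im=shoot("scene","scene2.png")
E
```

```text
hit False
w 0.016546994760889146 [ 0.53787706 -0.06680321  0.06865176] [-1.5733343  -0.14591104  4.44841791]
[ 0.53713353 -0.06639942  0.0997491 ] [ 0.47951638  0.31054669 -6.67868318] [ 0.06241757  0.04387683 -0.01305832] 0.01715629955199474
[ 0.53642407 -0.06625859  0.23879352] [-0.50403511  0.65420601 -9.61532547] [-0.04426856  0.06585873 -0.00343426] 0.016313235768977023 64.5833
```

View pics/scene2.png

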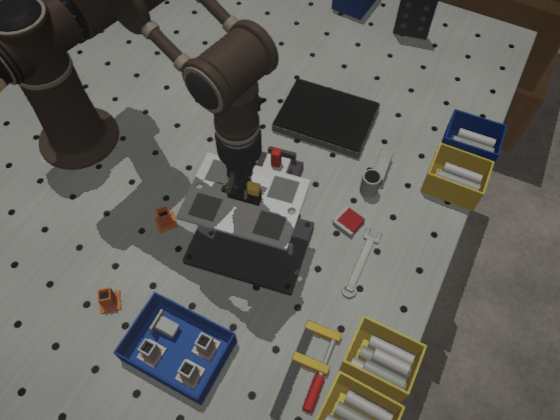

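The plate hangs level at (243,200), clear of the pins, and the fixture base is bare at (248,250). Next: place it on the stand at (327,117).

```bash
python3 - <<'E'
from h import *
S=[.537,.3445]; q=down(.08-np.pi/2)
move_linear([*S,.24],.2,rot=q); move_linear([*S,.10],.12)
print("hit",move_linear([*S,.075],.03,threshold=5)); pause(.2)
o=observe(); print(o["ee_pos"],o["contact_force"])
grip(.05); o=observe(); move_linear([*o["ee_pos"][:2],.20],.1); move_linear([.44,.26,.40],.2,rot=down(np.pi/2)); pause(.3)
print(observe()["time_s"]); c,im=shoot("wrist","wrist6.png")
m=masks_of("plate","wrist"); print([(d["p"],rect(c,d["pixels"],.038)) for d in m[:2]])
hsv=cv2.cvtColor(im,cv2.COLOR_BGR2HSV)
g=cv2.inRange(hsv,(45,70,40),(85,255,255)); num,l,s,ce=cv2.connectedComponentsWithStats(g)
print("green",[(ce[i].round(1),s[i,4],unproj(c,ce[i],.021)[0].round(4),tofix(unproj(c,ce[i],.021)[0]).round(4)) for i in range(1,num) if s[i,4]>3])
E
```

```text
hit True
[0.536746   0.34438528 0.07865485] [0.66532389 0.21617491 6.48038882]
74.3583
[(0.84, (array([0.53487341, 0.34503333]), (222.11474609375, 161.4158935546875), np.float64(0.08915844713951437))), (0.64, (array([0.39074097, 0.1460704 ]), (76.1814193725586, 51.6828498840332), np.float64(-0.4775230926837022)))]
green [(array([187.8, 235.1]), np.int32(19), array([0.5554, 0.1091, 0.021 ]), array([0.0469, 0.1702]))]
```

View pics/wrist6.png

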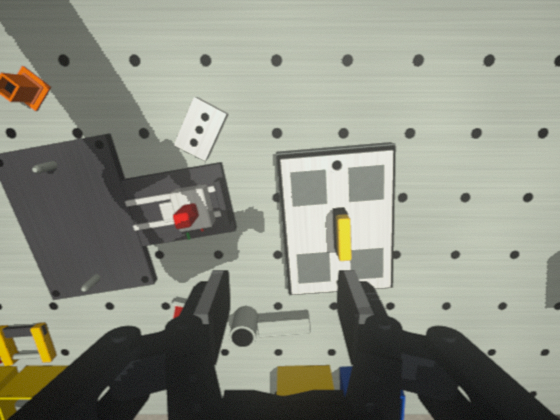

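The plate lies centred and square on the stand at (340,218). The green mark is at (188,235), fixture y ≈ 170 mm, so the carriage must come forward about 25 mm. I'll slide it there and then check the pointer against the mark up close.

```bash
cat > slide.py <<'E'
import sys
from h import *
a,b=map(float,sys.argv[1:3])   # present and wanted knob y (fixture frame)
q=down(FT-np.pi/2); k=fromfix(0,a); e=fromfix(0,b)
grip(.05,40); move_to([*k,.16],q); print("hit",move_linear([*k,.086],.08,threshold=10)); grip(0,50); print(tofix(observe()["ee_pos"]))
print("stop",move_linear([*e,.086],.03)); pause(.3)
for _ in range(2):
    d=b-tofix(observe()["ee_pos"])[1]
    if abs(d)>.0007: b2=b+d; move_linear([*fromfix(0,b2),.086],.03); pause(.2)
o=observe(); print(tofix(o["ee_pos"]),o["contact_force"])
grip(.045); p=o["ee_pos"]; move_linear([p[0],p[1],.2],.12)
move_to([.62,.11,.26],down(np.pi/2)); pause(.3)
c,im=shoot("wrist"); hsv=cv2.cvtColor(im,cv2.COLOR_BGR2HSV)
g=cv2.inRange(hsv,(45,70,40),(85,255,255)); num,l,s,ce=cv2.connectedComponentsWithStats(g)
for i in range(1,num):
    if s[i,4]>3: print("green",ce[i].round(1),s[i,4],tofix(unproj(c,ce[i],.021)[0]).round(4))
u,v=proj(c,[.5554,.109,.021])[0]; print(u,v,observe()["time_s"])
u=int(np.clip(u,70,490)); v=int(np.clip(v,52,367)); print("crop origin",u-70,v-52)
cv2.imwrite("pics/"+sys.argv[3],cv2.resize(im[v-52:v+52,u-70:u+70],None,fx=5,fy=5,interpolation=cv2.INTER_CUBIC))
E
python3 slide.py .1948 .1702 crop3.png
```

```text
hit False
[0.00053219 0.19463862]
stop False
[0.00062371 0.1706662 ] [-1.24447443  1.50980201  5.55162025]
green [281.7 123.4] 54 [0.0483 0.1699]
281.64868354310005 121.93505763299726 83.9917
crop origin 211 69
```

View pics/crop3.png

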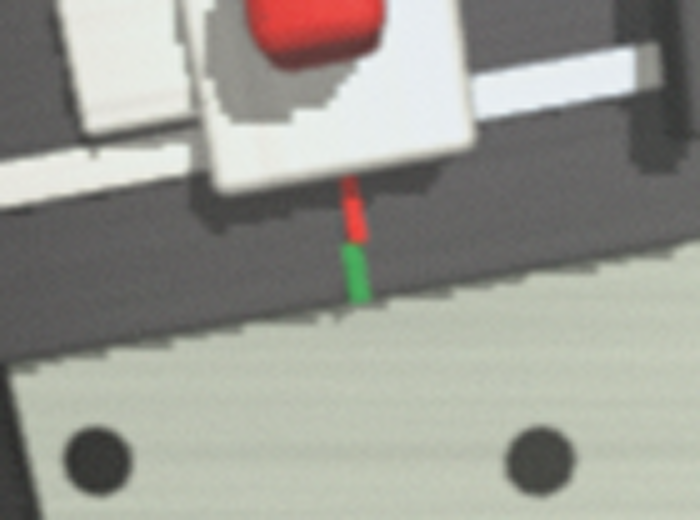

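The red pointer tip (358,240) meets the green line (357,275) within about 1.5 mm, and the arm is clear of everything.

```bash
python3 - <<'E'
from h import *
c,im=shoot("top"); print([rect(c,d["pixels"],.038) for d in masks_of("plate","top")[:1]],[unproj(c,d["point"],.03)[0].round(2) for d in masks_of("foot0","top")])
print(hand_in())
E
```

```text
[(array([0.53924951, 0.35018359]), (223.57080078125, 150.1335906982422), np.float64(0.09195785388648647))] [array([ 0.57, -0.36,  0.03]), array([ 0.57, -0.3 ,  0.03]), array([ 0.48, -0.37,  0.03]), array([ 0.34, -0.32,  0.03]), array([ 0.48, -0.31,  0.03])]
the job is handed in; nothing more can be done
None
```

I handed the job in: all four feet are in the blue bin, including one that was knocked off the plate mid-run; the plate lies centred and square on the stand; and the carriage pointer is about 1.5 mm from the green mark (`hand_in()` gave no verdict).

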